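# Lay up a mosaic plaque in the assembly jig

### The job

Build the plaque in the jig's pocket: first the thick wooden block, then the cork spacer on it, then the mosaic panel from the easel on top with its mosaic face up, each layer pushed up squarely against both tall metal fences and let go before the next. Then bed the finished stack by pressing straight down on the panel with 8 to 30 N for half a second, never straining the panel beyond 35 N, and leave the other things on the bench alone.

Things in the scene. Friction and masses are not known exactly. Their poses are not given: they have to be found in the camera images.
- jig: Fixed jig: grey plate 124 x 124 x 10 mm, origin under its centre, z up. Pocket 67 x 67 mm inside, centred, floor 10 mm above the bench. Its +x and +y sides are aluminium fences (tops 48 mm above the bench), -x and -y wooden stops (tops 26 mm). Each is two posts 12 mm thick with a 46 mm gap between (from -21 to +25 mm along the side), down to the floor, for a gripper finger.
- jig_corner (a point): Point on the pocket floor where the inner faces of the two tall aluminium fences meet: 33.5 mm along +x and +y from the jig's axis, 10 mm above the bench; axes as the jig's. A part that touches both fences has its centre at -30 mm in x and y from here.
- body_block: Loose block of plain dark wood, 60 x 60 x 20 mm (20 high), lying flat on the bench; origin at the centre of its underside, z up. The thicker of the two plain square parts.
- spacer: Loose square of cork, 60 x 60 x 12 mm (12 high), lying flat on the bench; origin at the centre of its underside, z up.
- panel: Loose plaster panel, 60 x 60 x 10 mm, with a mosaic of small tiles on its +z face; origin at the centre of its plain underside. It starts on the easel, sloping 30 degrees, mosaic face up and towards the easel's -x; its own x axis points up the slope.
- easel: Fixed wooden easel, foot 100 x 34 mm, 60 mm high; origin under its centre. Its board rises 30 degrees towards its +x and is 34 mm wide: the panel overhangs it by 13 mm on either side (y) and can be gripped across its width. A 7 mm ledge holds the panel's lower edge. The panel's origin starts 6 mm to -x of the easel's axis, 37 mm up.
- mesh_disc: Bystander: round grey disc 60 mm in diameter, 14 mm high, wire mesh on top; lies among the parts; origin at the centre of its underside.
- glass_dish: Bystander: glass dish, 90 mm wide, 35 mm high; origin under its centre.
- grout_tub: Bystander: white tub, 80 mm wide, 50 mm high; origin under its centre.
- nippers: Bystander: tile nippers with red handles, about 160 x 75 mm, 14 mm high; origin near the joint.
- stone_a: Bystander: white stone, 28 mm wide, 18 mm high; origin under its centre.
- stone_b: Bystander: white stone, 34 mm wide, 22 mm high; origin under its centre.
- glass_tile: Bystander: loose glass tile, 26 x 26 x 6 mm; origin under its centre.

How it is judged:
By the outcome, as a careful person would: the job done as asked, in the order asked, and still so for the second after the job is handed in, with the robot touching nothing.
It also fails if it takes over 72 s, if anything falls off the work surface, if the arm or the gripper's body presses on something with over 40 N, if the wrist force passes 120 N, or if a joint passes its speed limit or range.

### The arm

A 6-joint arm with a two-finger parallel gripper is mounted at the origin on the work surface. World frame = base frame: x ahead of the robot, y to its left, z up, the work surface at z = 0. Lengths are in m, angles in degrees, forces in N, time in s.
With the tool pointing down it reaches from about 0.3 to 0.75 m from the base axis. Payload 8.5 kg.
Tool frame: the origin (TCP) lies midway between the tips of the shut fingers; the grasp point (between the pads) lies 19 mm behind it; z points along the fingers, y is the line along which they close (so a half turn about z gives the same grasp; the last joint's range is limited). The gripper opens to 85 mm and grips with 20 to 120 N. Pads are 22 mm wide; open, the fingers measure 114 mm over their backs; the gripper's body (76 mm by 85 mm) begins 54 mm behind the grasp point. The pads swing forward as they close: fully open they stand 13 mm farther back than shut.
Start: joints at [60.602, 21.807, 74.336, -0, 83.858, -12.336], TCP at [0.161, 0.526, 0.231] pointing down, gripper open.
Joint ranges: [-178.18, 178.18], [-50.72, 133.34], [12.68, 142.11], [-81.47, 261.47], [9.98, 163.14], [-165.26, 165.26]. Speed limits (degrees/s): [136.94, 136.94, 180, 180, 180, 180].

### API

Orientations are given as a 3x3 rotation matrix whose columns are the frame's x, y, z axes.
In Python, from rig import observe, optics, order, spotter gives the robot as it stands.
- The arm moves only by the tool move_arm, never from a script. Its argument "series" is text: rows parted by semicolons, each of 5 numbers parted by spaces: the shift along the tool's x, y, z in cm, then the turn about the tool's z in degrees, then the opening, from -1 (shut) to 1 (fully open). A call has 1 to 8 rows; each row is the pose to reach, as a shift and turn from the pose commanded when the call began, along the tool's axes at that moment; what a row does not reach only later rows make up. A row lasts 1/8 s, in which the tool goes at most 62.5 mm and 10.7 degrees, less where a joint would pass 70% of its speed; a pose out of reach is approached as far as the arm can. A call with a gripper value outside its range is refused whole. The fingers move at their own pace and stop on an object; "force" is the grip in N (left out, the last holds). Time passes only in rows, so rows that repeat a pose let the fingers close. It gives the time, the measured TCP pose, the force, the opening and the grip force at its end, in the units of the state.
- observe(): the state, without advancing time (a new reading comes with each control period).
- optics.get_image(name): name is "side" or "top"; returns a dict with "pixels" (400x640x3 uint8, blue, green, red), "camera_matrix" (3x3 intrinsics, pixels), "dist" ([k1, k2, p1, p2, k3] as OpenCV has them; the pictures are not rectified), "rvec" (rotation vector, rad) and "tvec" (3), from world to camera coordinates, as OpenCV has them. Camera axes: x right, y down, z forward; pixel columns grow to the right and rows downward; lengths in m; the calibration is good to about 2 mm. A picture is of the moment at which its call begins. There is no depth.
- order.close_job(): hands the job in; it is judged then, once.
Trained networks look in the newest picture that a camera, given by its name, has taken for a name from the list of things; names that differ only in an ending like _2 or _b are one class to them, and where a whole thing is asked for, a point or a joint stands for the part that bears it (a point fixed in the world has none). Each returns a list of dicts, best first, with "score" (0 to 1); they miss things now and then, are a little off and sometimes report something else, mostly with a low value. They report only what shows in the picture. A call takes as long as a camera call.
- spotter.find_in(thing, camera): "point" ([x, y, z] in m, in world coordinates, good to about 4 mm: the middle of the surface that is visible of it).
- spotter.cut_out(thing, camera): "pixels" (400x640 bool, what is visible of it).
- spotter.mark_of(thing, camera): "point" ([x, y, z] in m, in world coordinates, good to about 4 mm: a listed point, or the origin of a listed thing).
The state is a dict: "time_s": time; "q": joint angles; "qvel": joint speeds; "joint_efforts": joint torques, N m; "position": TCP position; "tool_rot": TCP orientation; "ft_force": force on the tool from outside, world axes, zero at the start; "wrist_torque": the same for the moment, N m; "grip_width": finger opening in m; "gripper_force": force on a finger pad.
Only numpy, scipy, OpenCV 4.12 (cv2) and the standard library are available. Lean on these libraries where they do the work, as an engineer would, in place of code of your own. Each camera call takes 0.05 s, during which the arm holds its last target. There are 200 camera calls.

## Working session

There is one attempt and no reset: what is moved stays moved. The work goes in short steps, Python scripts to look and compute and a tool call to move; the robot and the scene stay as the last step left them, time stands still between calls to the robot, and variables do not carry over. Pictures are saved under pics/ and viewed, at most 10 in all, crops included, and the job is handed in when it is done.

Besides the shell and the picture viewer there is one more tool, called after ">>>" as name(argument=value, ...), one argument or row to a line, values as JSON. move_arm: Moves the arm, as the interface text tells. Its arguments: {"type":"object","properties":{"series":{"type":"string"},"force":{"type":"number"}},"required":["series"]}

```bash
mkdir -p pics; ls
python3 - <<'E'
from rig import observe, optics, order, spotter
import cv2
s=observe();print(s)
for n in("top","side"):
    d=optics.get_image(n);cv2.imwrite(f"pics/{n}0.png",d["pixels"]);print(n,d["camera_matrix"],d["dist"],d["rvec"],d["tvec"])
for t in["jig","jig_corner","body_block","spacer","panel","easel","mesh_disc"]:
    for c in("top","side"):
        print(t,c,[(r["score"],r["point"]) for r in spotter.mark_of(t,c)[:2]])
E
```

```text
pics
{'time_s': 0.0, 'q': array([ 6.06028012e+01,  2.18414199e+01,  7.43866854e+01,  1.80827486e-03,
        8.38578386e+01, -1.23342556e+01]), 'qvel': array([ 0.03108043, -0.06045447,  0.03830041,  0.03850629, -0.05583368,
        0.04728429]), 'joint_efforts': array([-2.08741170e-03, -4.48474431e+01, -2.31262672e+01, -3.76320686e-04,
        4.96835259e-03,  5.15467229e-05]), 'position': array([0.16121066, 0.52552723, 0.23069638]), 'tool_rot': array([[-9.55981858e-01,  2.93424786e-01, -7.63632337e-04],
       [ 2.93425569e-01,  9.55981050e-01, -1.29145722e-03],
       [ 3.51072485e-04, -1.45867893e-03, -9.99998875e-01]]), 'ft_force': array([-0.0121298 , -0.25102466, -0.00277863]), 'wrist_torque': array([ 0.00646147, -0.01524404,  0.02860109]), 'gripper_force': 0.0, 'grip_width': 0.08528332065640525}
top [[480.6886473    0.         318.00603078]
 [  0.         480.6886473  199.90119713]
 [  0.           0.           1.        ]] [-0.08295662  0.          0.          0.          0.        ] [ 2.12600511 -2.13152883  0.1733119 ] [0.04660989 0.54337543 1.03113727]
side [[473.20696245  
[... 280 characters left out ...]
-0.001])]
jig side [(0.56, [0.5471, -0.2558, -0.0011])]
jig_corner top [(0.87, [0.5795, -0.223, 0.0112])]
jig_corner side [(0.94, [0.5795, -0.2235, 0.0041])]
body_block top [(0.71, [0.506, 0.3679, 0.0012])]
body_block side [(0.88, [0.5031, 0.3688, 0.0026])]
spacer top [(0.57, [0.583, 0.2503, -0.0022])]
spacer side [(0.71, [0.5827, 0.2481, -0.0003])]
panel top [(0.76, [0.5022, 0.0437, 0.0374]), (0.62, [0.6738, 0.3327, 0.001])]
panel side [(0.76, [0.5001, 0.0437, 0.0376])]
easel top [(0.74, [0.51, 0.0461, 0.0048]), (0.61, [0.4998, 0.0428, 0.0393])]
easel side [(0.83, [0.5075, 0.0438, -0.0046])]
mesh_disc top [(0.63, [0.4398, 0.2262, -0.0007])]
mesh_disc side [(0.95, [0.4438, 0.2272, -0.0048])]
```

View pics/top0.png

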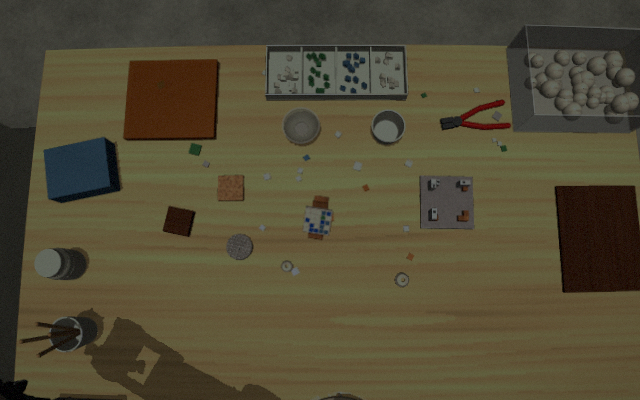

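View pics/side0.png

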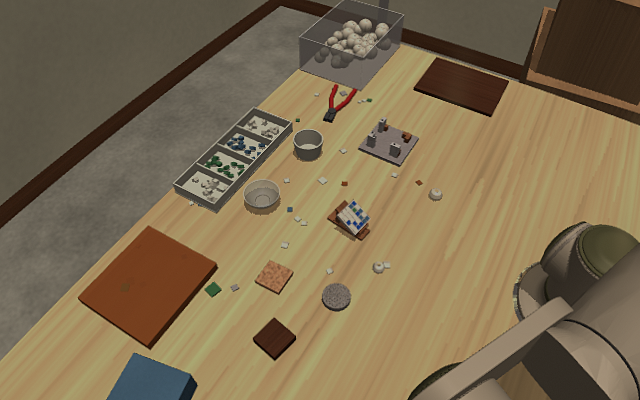

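The top view shows the block at (179,221), spacer (231,188), disc (239,246), panel (318,220) and jig (447,203), with the grey fences up and to the left, so jig x ≈ world x. The side view agrees. I'll fit box silhouettes next.

```bash
cat > fit.py <<'E'
from rig import observe, optics, order, spotter
import cv2, numpy as np
from scipy.optimize import minimize
def box(x0,x1,y0,y1,z0,z1): return np.array([[x,y,z] for x in(x0,x1) for y in(y0,y1) for z in(z0,z1)])/1000
def sq(h,z0=0): return [box(-30,30,-30,30,z0,z0+h)]
def jig():
    b=[box(-62,62,-62,62,0,10)]
    for s,h in((1,48),(-1,26)):
        for a,c in((-33.5,-21),(25,33.5)):
            u=sorted((s*33.5,s*45.5)); b+=[box(*u,a,c,10,h),box(a,c,*u,10,h)]
    return b
def tilt(b,deg):
    a=np.radians(deg);R=np.array([[np.cos(a),0,-np.sin(a)],[0,1,0],[np.sin(a),0,np.cos(a)]])
    return [p@R.T for p in b]
S=4
def render(boxes,p,d):
    x,y,t=p[:3];z=p[3] if len(p)>3 else 0
    R=np.array([[np.cos(t),-np.sin(t),0],[np.sin(t),np.cos(t),0],[0,0,1]])
    im=np.zeros((400*S,640*S),np.uint8)
    for b in boxes:
        q=cv2.projectPoints(b@R.T+[x,y,z],d["rvec"],d["tvec"],d["camera_matrix"],d["dist"])[0][:,0]
        q=((q+.5)*S-.5)
        cv2.fillConvexPoly(im,cv2.convexHull(np.round(q*16).astype(np.int32)),255,shift=4)
    return cv2.resize(im,(640,400),interpolation=cv2.INTER_AREA)/255.
def fit(thing,boxes,p0,z=0,cams=("top","side"),near=None):
    D={}
    for c in cams:
        d=optics.get_image(c);r=spotter.cut_out(thing,c)
        ref=render(boxes,[*p0,z],d)
        r=[m for m in r if (m["pixels"]*ref).sum()>.3*ref.sum()]
        if r: D[c]=(d,r[0]["pixels"].astype(float),r[0]["score"])
        else: print(thing,c,"none")
    out={}
    for cs in [[c] for c in D]+([list(D)] if len(D)>1 else []):
        f=lambda v:sum(np.abs(render(boxes,[v[0]/1e3,v[1]/1e3,np.radians(v[2]),z],D[c][0])-D[c][1]).sum() for c in cs)
        best=None
        for t0 in ([-30,-15,0,15,30] if p0[2] is not None and near is None else [near]):
            v0=[p0[0]*1e3,p0[1]*1e3,np.degrees(p0[2])+t0]
            s=minimize(f,v0,method="Nelder-Mead",options=dict(initial_simplex=[v0,np.add(v0,[5,0,0]),np.add(v0,[0,5,0]),np.add(v0,[0,0,8])],xatol=.05,fatol=.5))
            if best is None or s.fun<best.fun: best=s
        out["+".join(cs)]=best.x
        print(thing,cs,np.round(best.x,1),"err px",round(best.fun,1),"of",sum(D[c][1].sum() for c in cs))
    return out
E
python3 - <<'E'
from fit import *
fit("body_block",sq(20),[.505,.368,0]);fit("spacer",sq(12),[.583,.249,0])
fit("jig",jig(),[.547,-.254,0]);fit("panel",tilt(sq(10),30),[.501,.0437,0],z=.037)
E
```

```text
body_block ['top'] [501.1 369.2 -11.7] err px 42.6 of 732.0
body_block ['side'] [500.8 370.4 -11.4] err px 55.2 of 1057.0
body_block ['top', 'side'] [500.9 369.6 -11. ] err px 102.5 of 1789.0
spacer ['top'] [580.6 251.6   1.9] err px 69.3 of 627.0
spacer ['side'] [5.808e+02 2.509e+02 3.000e-01] err px 52.2 of 765.0
spacer ['top', 'side'] [ 5.81e+02  2.51e+02 -1.00e-01] err px 122.8 of 1392.0
jig ['top'] [ 545.1 -254.4   -2.1] err px 77.4 of 2815.0
jig ['side'] [ 544.6 -252.2   -1.9] err px 115.5 of 1529.0
jig ['top', 'side'] [ 545.2 -253.8   -1.6] err px 209.1 of 4344.0
panel ['top'] [501.8  45.6  -8.4] err px 54.9 of 673.0
panel ['side'] [500.7  47.4  -9.6] err px 36.4 of 676.0
panel ['top', 'side'] [500.9  46.6  -9.7] err px 102.5 of 1349.0
```

```bash
cat > go.py <<'E'
import sys, numpy as np
from rig import observe
# usage: go.py x y z yheading (mm, deg) ...
s=observe();R=s["tool_rot"];p=s["position"]*1e3
h=np.degrees(np.arctan2(R[1,1],R[0,1]))
print("t",round(s["time_s"],2),"p",np.round(p,1),"head",round(h,2),"w",round(s["grip_width"]*1e3,1),"F",np.round(s["ft_force"],1),"grip",round(float(s["gripper_force"]),1),"q",np.round(s["q"],0))
a=[float(v) for v in sys.argv[1:]]
for i in range(0,len(a),4):
    print("->",a[i:i+4],np.round(R.T@(np.array(a[i:i+3])-p)/10,2),"turn",round(h-a[i+3],1))
E
python3 go.py 501 369.8 100 78.6 501 369.8 0 78.6
```

```text
t 1.6 p [161.4 525.8 231.3] head 72.94 w 85.8 F [ 0.3 -0.1 -0.3] grip 0.0 q [ 61.  22.  74.   0.  84. -12.]
-> [501.0, 369.8, 100.0, 78.6] [-37.04  -4.95  13.13] turn -5.7
-> [501.0, 369.8, 0.0, 78.6] [-37.04  -4.95  23.13] turn -5.7
```

>>> move_arm(
  series="-37.0 -4.9 13.1 -5.7 1; -37.0 -4.9 13.1 -5.7 1; -37.0 -4.9 13.1 -5.7 1; -37.0 -4.9 13.1 -5.7 1; -37.0 -4.9 13.1 -5.7 1; -37.0 -4.9 13.1 -5.7 1; -37.0 -4.9 13.1 -5.7 1; -37.0 -4.9 13.1 -5.7 1",
  force=40,
)

```text
time_s: 2.6
position: [0.501, 0.37, 0.0998]
tool_rot: [[-0.98, 0.198, -0.001], [0.198, 0.98, -0.0], [0.001, -0.0, -1.0]]
ft_force: [0.3, 0.8, 0.7]
grip_width: 0.0853
gripper_force: 0.0
```

```bash
python3 go.py 501 369.8 0 78.6
```

```text
t 2.6 p [501.  370.   99.8] head 78.55 w 85.3 F [0.3 0.8 0.7] grip 0.0 q [ 26.  36.  73.   0.  71. -53.]
-> [501.0, 369.8, 0.0, 78.6] [-0.01 -0.01  9.98] turn -0.0
```

>>> move_arm(
  series="0 0 6 0 1; 0 0 10 0 1; 0 0 10 0 1; 0 0 10 0 -1; 0 0 10 0 -1; 0 0 10 0 -1; 0 0 10 0 -1; 0 0 10 0 -1",
  force=40,
)

```text
time_s: 3.6
position: [0.5014, 0.3714, 0.0031]
tool_rot: [[-0.98, 0.197, 0.004], [0.197, 0.98, 0.002], [-0.003, 0.003, -1.0]]
ft_force: [-1.8, 2.3, 6.3]
grip_width: 0.0591
gripper_force: 43.6
```

>>> move_arm(
  series="0 0 0 0 -1; 0 0 -0.5 0 -1; 0 0 -4 0 -1; 0 0 -10 0 -1; 0 0 -10 0 -1",
)

```text
time_s: 4.22
position: [0.5027, 0.3715, 0.1062]
tool_rot: [[-0.98, 0.197, 0.01], [0.197, 0.98, 0.005], [-0.009, 0.006, -1.0]]
ft_force: [-0.5, 0.2, -1.1]
grip_width: 0.059
gripper_force: 43.5
```

```bash
python3 go.py 545.2 -254.0 120 88.1
python3 - <<'E'
from fit import *
d=optics.get_image("side");cv2.imwrite("pics/s1.png",cv2.resize(d["pixels"][220:400,150:390],None,fx=3,fy=3))
E
```

```text
t 4.22 p [502.7 371.5 106.2] head 78.65 w 59.0 F [-0.5  0.2 -1.1] grip 43.5 q [ 26.  35.  73.  -0.  71. -53.]
-> [545.2, -254.0, 120.0, 88.1] [-16.49 -60.48  -1.63] turn -9.5
```

View pics/s1.png

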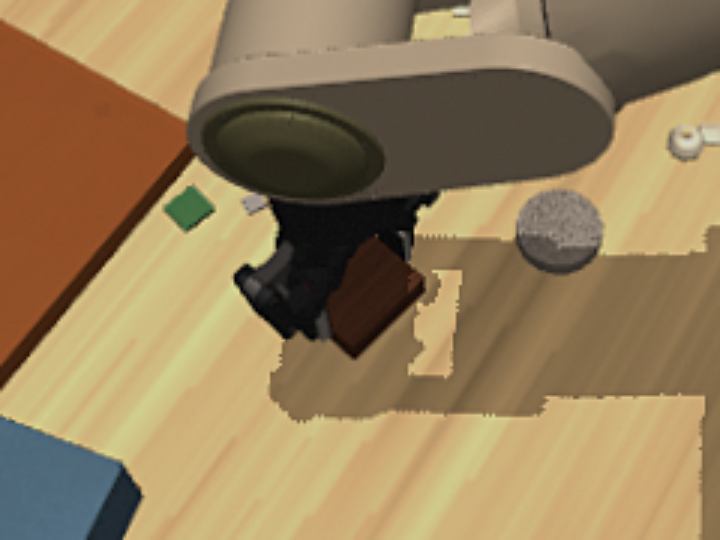

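The block is held between the fingers (crop 325–425, 240–355), roughly level. I'll hold a moment to see whether the pose settles.

>>> move_arm(
  series="0 0 0 0 -1; 0 0 0 0 -1",
)

```text
time_s: 4.53
position: [0.5002, 0.3701, 0.0991]
tool_rot: [[-0.98, 0.197, -0.002], [0.197, 0.98, -0.001], [0.002, -0.002, -1.0]]
ft_force: [0.1, -1.4, -1.6]
grip_width: 0.0591
gripper_force: 43.5
```

```bash
python3 go.py 545.2 -254.0 120 88.1
python3 - <<'E'
from fit import *
for z in (.086,.092,.097): 
  print(z); 
  for a in(-6,0,6): fit("body_block",tilt(sq(20),a),[.502,.3705,np.radians(-11.4)],z=z,cams=("side",),near=0)
E
```

```text
t 4.53 p [500.2 370.1  99.1] head 78.64 w 59.1 F [ 0.1 -1.4 -1.6] grip 43.5 q [ 26.  36.  73.  -0.  71. -53.]
-> [545.2, -254.0, 120.0, 88.1] [-16.71 -60.3   -2.04] turn -9.5
0.086
body_block ['side'] [492.7 365.8 -41.4] err px 450.1 of 752.0
body_block ['side'] [503.5 366.7 -15.4] err px 477.3 of 779.0
body_block ['side'] [502.1 368.8  -9. ] err px 487.0 of 781.0
0.092
body_block ['side'] [491.7 368.8 -41.9] err px 460.5 of 767.0
body_block ['side'] [501.8 368.7 -15.7] err px 471.6 of 800.0
body_block ['side'] [503.2 369.2 -12. ] err px 480.9 of 798.0
0.097
body_block ['side'] [494.5 371.1 -23.6] err px 443.5 of 823.0
body_block ['side'] [499.5 370.6 -18. ] err px 468.1 of 816.0
body_block ['side'] [501.4 370.4 -12.6] err px 504.4 of 793.0
```

>>> move_arm(
  series="-2 -6 -2.0 0 -1; -16.7 -60.3 -2.0 -9.5 -1; -16.7 -60.3 -2.0 -9.5 -1; -16.7 -60.3 -2.0 -9.5 -1; -16.7 -60.3 -2.0 -9.5 -1; -16.7 -60.3 -2.0 -9.5 -1; -16.7 -60.3 -2.0 -9.5 -1; -16.7 -60.3 -2.0 -9.5 -1",
)

```text
time_s: 6.42
position: [0.537, -0.1274, 0.1203]
tool_rot: [[-0.999, 0.033, 0.001], [0.033, 0.999, -0.0], [-0.001, -0.0, -1.0]]
ft_force: [1.3, 0.2, -0.5]
grip_width: 0.059
gripper_force: 43.5
```

```bash
python3 go.py 545.2 -254.0 120 88.1
```

```text
t 6.42 p [ 537.  -127.4  120.3] head 88.13 w 59.0 F [ 1.3  0.2 -0.5] grip 43.5 q [ -26.   28.   84.    0.   68. -114.]
-> [545.2, -254.0, 120.0, 88.1] [ -1.23 -12.62   0.03] turn 0.0
```

>>> move_arm(
  series="0 0 0 0 -1; 0 0 0 0 -1",
)

```text
time_s: 6.68
position: [0.5369, -0.125, 0.12]
tool_rot: [[-0.999, 0.033, -0.0], [0.033, 0.999, 0.0], [0.0, 0.0, -1.0]]
ft_force: [-0.4, 0.3, -0.7]
grip_width: 0.0586
gripper_force: 43.6
```

```bash
python3 go.py 545.2 -254.0 120 88.1
python3 - <<'E'
from fit import *
print(spotter.mark_of("body_block","top")[:1],spotter.mark_of("body_block","side")[:1])
E
python3 go.py
```

```text
t 6.67 p [ 536.9 -125.   120. ] head 88.11 w 58.6 F [-0.4  0.3 -0.7] grip 43.6 q [ -25.   28.   84.    0.   68. -114.]
-> [545.2, -254.0, 120.0, 88.1] [-1.260e+00 -1.286e+01 -1.000e-02] turn 0.0
[{'point': [0.5033, 0.3681, 0.0035], 'score': 0.89}] [{'point': [0.5016, 0.3698, 0.1023], 'score': 0.78}]
t 6.78 p [ 537.  -124.1  120.1] head 88.22 w 59.0 F [0.7 0.3 0.8] grip 43.6 q [ -25.   28.   84.    0.   68. -114.]
```

>>> move_arm(
  series="-1.2 -12.9 0 0 -1; -1.2 -12.9 0 0 -1; -1.2 -12.9 0 0 -1; -1.2 -12.9 0 0 -1; -1.2 -12.9 0 0 -1; -1.2 -12.9 0 0 -1",
)

```text
time_s: 7.52
position: [0.5451, -0.2533, 0.1203]
tool_rot: [[-1.0, 0.031, 0.0], [0.031, 1.0, 0.0], [-0.0, 0.0, -1.0]]
ft_force: [0.7, 0.4, -1.3]
grip_width: 0.0586
gripper_force: 43.7
```

```bash
python3 - <<'E'
from fit import *
for c in("top","side"):
    d=optics.get_image(c);print(spotter.mark_of("body_block",c)[:1])
    if c=="side": cv2.imwrite("pics/s2.png",cv2.resize(d["pixels"][60:200,310:470],None,fx=4,fy=4))
E
python3 go.py 545.2 -254.0 36 88.1 545.2 -254.0 13 88.1
```

```text
[]
[{'point': [0.5474, -0.2558, 0.1187], 'score': 0.76}]
t 7.72 p [ 545.  -254.2  120.2] head 88.17 w 59.0 F [ 0.8  0.  -0.8] grip 43.7 q [ -36.   32.   76.    0.   72. -124.]
-> [545.2, -254.0, 36.0, 88.1] [-0.02  0.02  8.42] turn 0.1
-> [545.2, -254.0, 13.0, 88.1] [-0.02  0.02 10.72] turn 0.1
```

View pics/s2.png

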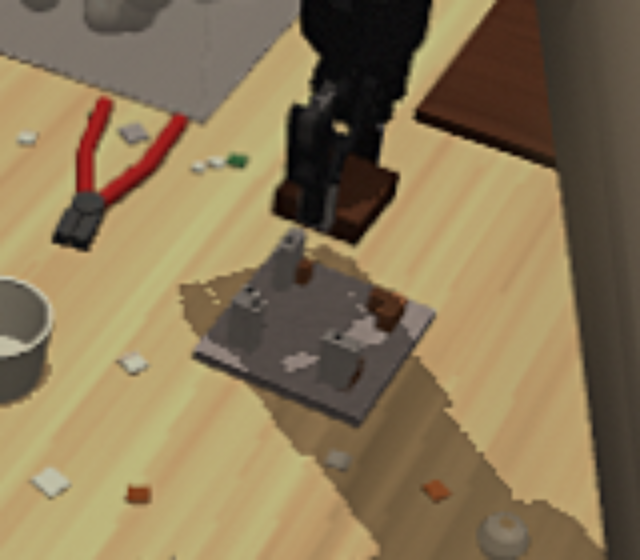

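The block hangs level above the jig pocket (crop around 340,200). I'll lower it in stages.

>>> move_arm(
  series="0 0 5 0 -1; 0 0 7.5 0 -1; 0 0 7.8 0 -1; 0 0 7.8 0 -1",
)

```text
time_s: 8.22
position: [0.5454, -0.2549, 0.043]
tool_rot: [[-0.999, 0.032, 0.001], [0.032, 0.999, -0.001], [-0.001, -0.001, -1.0]]
ft_force: [0.2, -0.2, -0.7]
grip_width: 0.0592
gripper_force: 43.6
```

>>> move_arm(
  series="0 0 0.7 0 -1; 0 0 1.2 0 -1; 0 0 1.6 0 -1; 0 0 1.6 0 -1; 0 0 1.6 0 -1",
)

```text
time_s: 8.85
position: [0.545, -0.2547, 0.0262]
tool_rot: [[-0.999, 0.033, 0.0], [0.033, 0.999, -0.0], [-0.0, -0.0, -1.0]]
ft_force: [-0.6, 0.6, -0.3]
grip_width: 0.0593
gripper_force: 43.6
```

```bash
python3 go.py 545.2 -254.0 13 88.1
```

```text
t 8.85 p [ 545.  -254.7   26.2] head 88.14 w 59.3 F [-0.6  0.6 -0.3] grip 43.6 q [ -36.   39.   81.    0.   60. -124.]
-> [545.2, -254.0, 13.0, 88.1] [-0.02  0.07  1.32] turn 0.0
```

>>> move_arm(
  series="0 0 0.6 0 -1; 0 0 1.1 0 -1; 0 0 1.3 0 -1; 0 0 1.3 0 -1; 0 0 1.3 0 -1",
)

```text
time_s: 9.48
position: [0.5448, -0.2545, 0.0132]
tool_rot: [[-0.999, 0.032, -0.0], [0.032, 0.999, 0.0], [0.0, 0.0, -1.0]]
ft_force: [-2.0, 0.9, 3.2]
grip_width: 0.0587
gripper_force: 44.1
```

>>> move_arm(
  series="-0.2 0 -0.1 0 -1; -0.4 0 -0.1 0 -1; -0.5 0 -0.1 0 -1; -0.6 0 -0.1 0 -1; -0.6 0 -0.1 0 -1; -0.6 0 -0.1 0 -1",
)

```text
time_s: 10.22
position: [0.548, -0.2548, 0.0138]
tool_rot: [[-0.999, 0.032, -0.007], [0.032, 1.0, 0.001], [0.007, 0.001, -1.0]]
ft_force: [-16.6, -2.6, 6.2]
grip_width: 0.0588
gripper_force: 44.6
```

>>> move_arm(
  series="0.15 0.2 0 0 -1; 0.15 0.4 0 0 -1; 0.15 0.5 0 0 -1; 0.15 0.5 0 0 -1; 0.15 0.5 0 0 -1",
)

```text
time_s: 10.85
position: [0.5481, -0.2526, 0.0137]
tool_rot: [[-0.999, 0.032, -0.003], [0.032, 0.999, -0.004], [0.003, -0.004, -1.0]]
ft_force: [-10.6, -13.5, -1.9]
grip_width: 0.059
gripper_force: 43.8
```

>>> move_arm(
  series="0.05 -0.1 0 0 -1; 0.05 -0.1 0 0 -1; 0.05 -0.1 0 0 0.8; 0.05 -0.1 0 0 0.8; 0.05 -0.1 0 0 0.8; 0.05 -0.1 0 0 0.8; 0.05 -0.1 0 0 0.8",
)

```text
time_s: 11.72
position: [0.5491, -0.2507, 0.0141]
tool_rot: [[-0.999, 0.032, 0.0], [0.032, 0.999, 0.0], [-0.0, 0.0, -1.0]]
ft_force: [-0.4, 0.3, -0.1]
grip_width: 0.0769
gripper_force: 0.0
```

```bash
python3 go.py
```

```text
t 11.72 p [ 549.1 -250.7   14.1] head 88.14 w 76.9 F [-0.4  0.3 -0.1] grip 0.0 q [ -36.   40.   81.    0.   59. -124.]
```

>>> move_arm(
  series="0 0 -1 0 0.8; 0 0 -4 0 0.8; 0 0 -10 0 1; 0 0 -10 0 1; 0 0 -10 0 1; 0 0 -10 0 1",
)

```text
time_s: 12.48
position: [0.5485, -0.2505, 0.113]
tool_rot: [[-0.999, 0.033, -0.002], [0.033, 0.999, 0.001], [0.002, 0.001, -1.0]]
ft_force: [-0.0, 0.0, -0.3]
grip_width: 0.0852
gripper_force: 0.0
```

```bash
python3 go.py 580.8 251 110 90.7
```

```text
t 12.47 p [ 548.5 -250.5  113. ] head 88.14 w 85.2 F [-0.   0.  -0.3] grip 0.0 q [ -36.   33.   76.   -0.   71. -124.]
-> [580.8, 251.0, 110.0, 90.7] [-1.59 50.22  0.36] turn -2.6
```

>>> move_arm(
  series="-1.6 50.2 0.4 -2.6 1; -1.6 50.2 0.4 -2.6 1; -1.6 50.2 0.4 -2.6 1; -1.6 50.2 0.4 -2.6 1; -1.6 50.2 0.4 -2.6 1; -1.6 50.2 0.4 -2.6 1; -1.6 50.2 0.4 -2.6 1; -1.6 50.2 0.4 -2.6 1",
)

```text
time_s: 13.48
position: [0.5807, 0.2502, 0.109]
tool_rot: [[-1.0, -0.013, -0.002], [-0.013, 1.0, -0.001], [0.002, -0.001, -1.0]]
ft_force: [0.8, -0.3, -0.9]
grip_width: 0.0851
gripper_force: 0.0
```

```bash
python3 - <<'E'
from fit import *
d=optics.get_image("top");cv2.imwrite("pics/t3.png",cv2.resize(d["pixels"][150:250,395:495],None,fx=6,fy=6,interpolation=cv2.INTER_CUBIC))
fit("body_block",sq(20,10),[.5485,-.252,np.radians(-2)],near=0)
fit("jig",jig()+[box(-26.5,33.5,-26.5,33.5,10,30)],[.545,-.254,np.radians(-2)],near=0)
E
python3 go.py 580.8 251 100 90.7 580.8 251 0 90.7
```

```text
body_block side none
body_block ['top'] [ 5.488e+02 -2.504e+02 -1.000e-01] err px 91.8 of 674.0
jig side none
jig ['top'] [ 545.3 -254.1   -1.4] err px 827.8 of 2041.0
t 13.93 p [581.4 246.9 110. ] head 90.63 w 85.2 F [ 0.4 -0.2 -0.5] grip 0.0 q [ 12.  36.  71.  -0.  73. -78.]
-> [580.8, 251.0, 100.0, 90.7] [0.05 0.41 1.  ] turn -0.1
-> [580.8, 251.0, 0.0, 90.7] [ 0.05  0.42 11.  ] turn -0.1
```

View pics/t3.png

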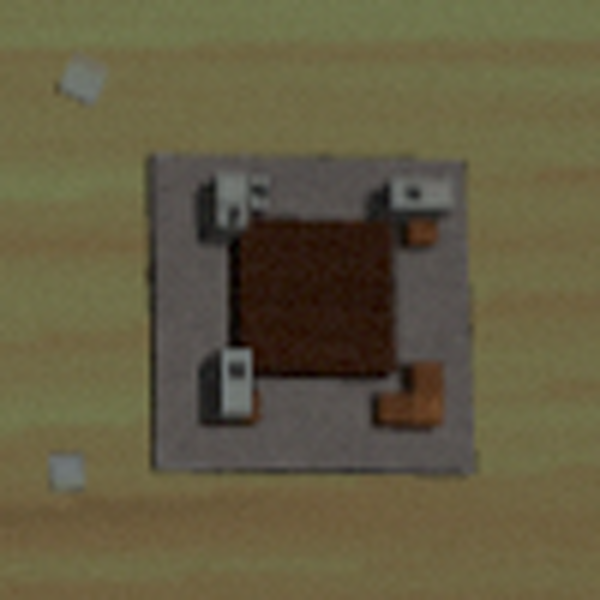

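The block sits flush in the upper-left corner of the pocket (crop 240–395, 222–375), against the grey fences. Spacer next.

>>> move_arm(
  series="0 0.4 3 0 1; 0 0.4 8 0 1; 0 0.4 9 0 1; 0 0.4 9 0 1; 0 0.4 10.5 0 1; 0 0.4 11 0 1; 0 0.4 11 0 1; 0 0.4 11 0 1",
)

```text
time_s: 14.92
position: [0.5813, 0.2523, 0.0005]
tool_rot: [[-1.0, -0.013, 0.001], [-0.013, 1.0, 0.0], [-0.001, 0.0, -1.0]]
ft_force: [-1.1, 1.0, 0.8]
grip_width: 0.0855
gripper_force: 0.0
```

>>> move_arm(
  series="0 0 0 0 -1; 0 0 0 0 -1; 0 0 0 0 -1; 0 0 0 0 -1; 0 0 0 0 -1; 0 0 0 0 -1",
  force=30,
)

```text
time_s: 15.68
position: [0.5813, 0.2523, 0.0006]
tool_rot: [[-1.0, -0.013, 0.001], [-0.013, 1.0, 0.0], [-0.001, 0.0, -1.0]]
ft_force: [-0.7, -0.6, 5.6]
grip_width: 0.0591
gripper_force: 32.8
```

>>> move_arm(
  series="0 0 -0.5 0 -1; 0 0 -4 0 -1; 0 0 -10 0 -1; 0 0 -12 0 -1; 0 0 -12 0 -1; 0 0 -12 0 -1; 0 0 -12 0 -1",
)

```text
time_s: 16.55
position: [0.5806, 0.252, 0.1185]
tool_rot: [[-1.0, -0.013, -0.003], [-0.013, 1.0, -0.001], [0.003, -0.001, -1.0]]
ft_force: [-0.2, 0.3, -0.0]
grip_width: 0.059
gripper_force: 32.6
```

```bash
python3 go.py 545.2 -255 120 88.1
python3 - <<'E'
from fit import *
for c in("top","side"):
    d=optics.get_image(c);print(spotter.mark_of("spacer",c)[:1])
    if c=="side": cv2.imwrite("pics/s4.png",cv2.resize(d["pixels"][170:310,200:360],None,fx=4,fy=4))
E
```

```text
t 16.55 p [580.6 252.  118.5] head 90.73 w 59.0 F [-0.2  0.3 -0. ] grip 32.6 q [ 13.  35.  70.  -0.  75. -78.]
-> [545.2, -255.0, 120.0, 88.1] [  4.19 -50.65  -0.11] turn 2.6
[]
[{'point': [0.58, 0.2505, 0.1163], 'score': 0.75}]
```

View pics/s4.png

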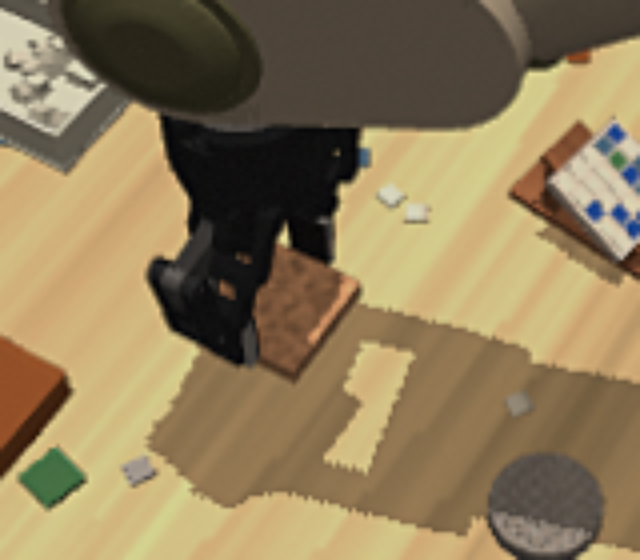

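The spacer is held level (crop 250–360, 250–375). Travelling to the jig.

>>> move_arm(
  series="0.4 -5 0 0 -1; 4.2 -50.7 -0.1 2.6 -1; 4.2 -50.7 -0.1 2.6 -1; 4.2 -50.7 -0.1 2.6 -1; 4.2 -50.7 -0.1 2.6 -1; 4.2 -50.7 -0.1 2.6 -1; 4.2 -50.7 -0.1 2.6 -1; 4.2 -50.7 -0.1 2.6 -1",
)

```text
time_s: 17.75
position: [0.5467, -0.2363, 0.121]
tool_rot: [[-0.999, 0.033, 0.0], [0.033, 0.999, 0.0], [-0.0, 0.0, -1.0]]
ft_force: [1.3, 0.4, -0.8]
grip_width: 0.0587
gripper_force: 32.6
```

>>> move_arm(
  series="0 0 0 0 -1; 0 0 0 0 -1; 0 0 0 0 -1; 0 0 0 0 -1",
)

```text
time_s: 18.25
position: [0.5474, -0.2331, 0.1212]
tool_rot: [[-1.0, 0.031, -0.0], [0.031, 1.0, 0.0], [0.0, 0.0, -1.0]]
ft_force: [-0.2, -0.2, -0.0]
grip_width: 0.0589
gripper_force: 32.6
```

```bash
python3 go.py 545.2 -255.5 60 88.1 545.2 -255.5 38 88.1
```

```text
t 18.25 p [ 547.4 -233.1  121.2] head 88.23 w 58.9 F [-0.2 -0.2 -0. ] grip 32.6 q [ -34.   32.   77.    0.   72. -123.]
-> [545.2, -255.5, 60.0, 88.1] [ 0.15 -2.24  6.12] turn 0.1
-> [545.2, -255.5, 38.0, 88.1] [ 0.15 -2.24  8.32] turn 0.1
```

>>> move_arm(
  series="0.1 -2.3 0 0 -1; 0.1 -2.3 0 0 -1; 0.1 -2.3 3 0 -1; 0.1 -2.3 6 0 -1; 0.1 -2.3 7 0 -1; 0.1 -2.3 8 0 -1; 0.1 -2.3 8.2 0 -1; 0.1 -2.3 8.2 0 -1",
)

```text
time_s: 19.25
position: [0.5457, -0.2574, 0.0396]
tool_rot: [[-0.999, 0.032, 0.001], [0.032, 0.999, -0.001], [-0.001, -0.001, -1.0]]
ft_force: [0.2, 0.1, 0.1]
grip_width: 0.0589
gripper_force: 32.6
```

>>> move_arm(
  series="0 0 0.4 0 -1; 0 0 0.7 0 -1; 0 0 0.9 0 -1; 0 0 0.9 0 -1; 0 0 0.9 0 -1",
)

```text
time_s: 19.88
position: [0.5454, -0.2572, 0.0306]
tool_rot: [[-0.999, 0.032, 0.0], [0.032, 0.999, -0.0], [-0.0, -0.0, -1.0]]
ft_force: [-2.3, 0.9, 5.2]
grip_width: 0.0589
gripper_force: 33.1
```

>>> move_arm(
  series="0 0 -0.15 0 -1; -0.2 0 -0.15 0 -1; -0.35 0 -0.15 0 -1; -0.45 0 -0.15 0 -1; -0.45 0 -0.15 0 -1; -0.45 0 -0.15 0 -1",
)

```text
time_s: 20.62
position: [0.5495, -0.2573, 0.0314]
tool_rot: [[-0.999, 0.032, -0.001], [0.032, 0.999, 0.0], [0.001, 0.0, -1.0]]
ft_force: [-4.7, -0.4, 0.7]
grip_width: 0.0588
gripper_force: 32.6
```

>>> move_arm(
  series="0 0.2 0 0 -1; 0 0.4 0 0 -1; 0 0.55 0 0 -1; 0 0.65 0 0 -1; 0 0.65 0 0 -1; 0 0.65 0 0 -1",
)

```text
time_s: 21.38
position: [0.5496, -0.2526, 0.0315]
tool_rot: [[-0.999, 0.032, -0.001], [0.032, 0.999, -0.003], [0.001, -0.003, -1.0]]
ft_force: [-5.5, -8.5, -2.3]
grip_width: 0.0592
gripper_force: 32.8
```

>>> move_arm(
  series="0 -0.1 0.1 0 -1; 0 -0.1 0.1 0 -1; 0 -0.1 0.1 0 0.8; 0 -0.1 0.1 0 0.8; 0 -0.1 0.1 0 0.8; 0 -0.1 0.1 0 0.8; 0 -0.1 0.1 0 0.8",
)

```text
time_s: 22.25
position: [0.5501, -0.2518, 0.0305]
tool_rot: [[-0.999, 0.033, 0.0], [0.033, 0.999, 0.0], [-0.0, 0.0, -1.0]]
ft_force: [0.2, -0.3, 0.2]
grip_width: 0.0769
gripper_force: 0.0
```

>>> move_arm(
  series="0 0 -1 0 0.8; 0 0 -4 0 0.8; 0 0 -8 0 1; 0 0 -9 0 1; 0 0 -9 0 1; 0 0 -9 0 1",
)

```text
time_s: 23.0
position: [0.5496, -0.2515, 0.1193]
tool_rot: [[-0.999, 0.033, -0.002], [0.032, 0.999, 0.001], [0.002, 0.001, -1.0]]
ft_force: [-0.0, 0.5, -0.3]
grip_width: 0.0853
gripper_force: 0.0
```

```bash
python3 go.py 501 46.3 120 80.8
```

```text
t 23.0 p [ 549.6 -251.5  119.3] head 88.14 w 85.3 F [-0.   0.5 -0.3] grip 0.0 q [ -36.   33.   75.    0.   72. -124.]
-> [501.0, 46.3, 120.0, 80.8] [ 5.820e+00  2.961e+01 -2.000e-02] turn 7.3
```

>>> move_arm(
  series="-0.1 37.1 0 7.3 0.41; -0.1 37.1 0 7.3 0.41; -0.1 37.1 0 7.3 0.41; -0.1 37.1 0 7.3 0.41; -0.1 37.1 0 7.3 0.41; -0.1 37.1 0 7.3 0.41; -0.1 37.1 0 7.3 0.41; -0.1 37.1 0 7.3 0.41",
)

```text
time_s: 24.0
position: [0.5628, 0.1186, 0.1197]
tool_rot: [[-0.987, 0.159, -0.002], [0.159, 0.987, -0.0], [0.002, -0.001, -1.0]]
ft_force: [0.5, -0.5, -0.2]
grip_width: 0.0602
gripper_force: 0.0
```

```bash
python3 - <<'E'
from fit import *
d=optics.get_image("top");cv2.imwrite("pics/t5.png",cv2.resize(d["pixels"][150:250,395:495],None,fx=6,fy=6,interpolation=cv2.INTER_CUBIC))
fit("spacer",sq(12,30),[.5485,-.252,np.radians(-2)],near=0,cams=("top",))
E
python3 go.py 560 120 10 80.8
```

```text
spacer top none
t 24.15 p [563.2 117.6 120.2] head 80.73 w 60.3 F [0.3 0.3 0.1] grip 0.0 q [  0.  30.  80.  -0.  70. -81.]
-> [560.0, 120.0, 10.0, 80.8] [ 0.35  0.19 11.02] turn -0.1
```

View pics/t5.png

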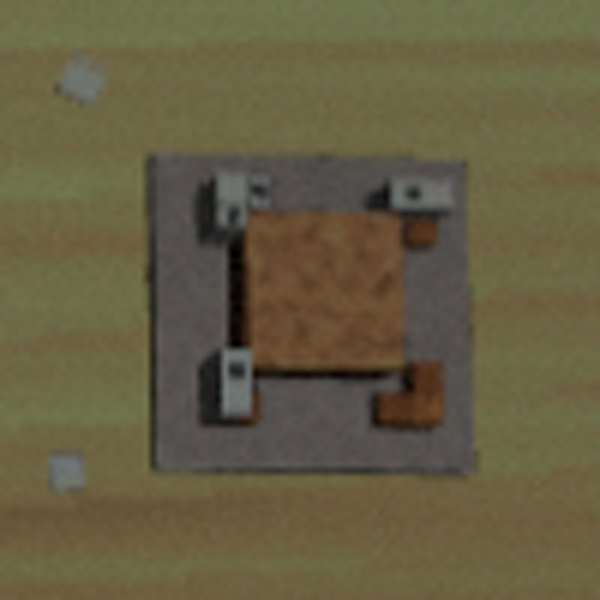

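The spacer sits square against both fences (crop 248–405, 212–370). Next I'll measure the fingertip height at a 60 mm opening on clear bench.

>>> move_arm(
  series="0.2 0.2 6 0 0.41; 0.2 0.2 11 0 0.41; 0.2 0.2 11.7 0 0.41; 0.2 0.2 12.1 0 0.41; 0.2 0.2 12.1 0 0.41; 0.2 0.2 12.1 0 0.41",
)

```text
time_s: 24.9
position: [0.5622, 0.1212, 0.0009]
tool_rot: [[-0.987, 0.159, 0.003], [0.159, 0.987, -0.0], [-0.003, 0.0, -1.0]]
ft_force: [0.0, -0.2, 1.0]
grip_width: 0.0603
gripper_force: 0.0
```

>>> move_arm(
  series="0 0 0.2 0 0.41; 0 0 0.4 0 0.41; 0 0 0.5 0 0.41; 0 0 0.5 0 0.41; 0 0 0.5 0 0.41",
)

```text
time_s: 25.52
position: [0.5614, 0.1212, -0.0051]
tool_rot: [[-0.987, 0.159, 0.0], [0.159, 0.987, -0.0], [-0.0, -0.0, -1.0]]
ft_force: [-1.5, -0.7, 5.5]
grip_width: 0.0602
gripper_force: 2.6
```

```bash
python3 go.py 498.5 46.8 110 80.8 498.5 46.8 32.5 80.8
```

```text
t 25.52 p [561.4 121.2  -5.1] head 80.84 w 60.2 F [-1.5 -0.7  5.5] grip 2.6 q [  0.  40.  87.  -0.  53. -80.]
-> [498.5, 46.8, 110.0, 80.8] [  5.03  -8.35 -11.51] turn 0.0
-> [498.5, 46.8, 32.5, 80.8] [ 5.03 -8.35 -3.76] turn 0.0
```

>>> move_arm(
  series="0 0 -4 0 0.41; 0 0 -9 0 0.41; 3 -5 -12 0 1; 5.0 -8.3 -12 0 1; 5.0 -8.3 -12 0 1; 5.0 -8.3 -12 0 1; 5.0 -8.3 -12 0 1",
)

```text
time_s: 26.4
position: [0.4994, 0.0478, 0.1142]
tool_rot: [[-0.987, 0.158, -0.0], [0.158, 0.987, 0.0], [0.0, 0.0, -1.0]]
ft_force: [0.5, 0.0, -0.3]
grip_width: 0.0856
gripper_force: 0.0
```

```bash
python3 go.py 498.5 46.8 32.5 80.8
```

```text
t 26.4 p [499.4  47.8 114.2] head 80.89 w 85.6 F [ 0.5  0.  -0.3] grip 0.0 q [ -8.  24.  92.   0.  64. -89.]
-> [498.5, 46.8, 32.5, 80.8] [ 0.07 -0.11  8.17] turn 0.1
```

>>> move_arm(
  series="0.1 -0.1 5 0 1; 0.1 -0.1 8.2 0 1; 0.1 -0.1 8.2 0 1; 0.1 -0.1 8.2 0 -1; 0.1 -0.1 8.2 0 -1; 0.1 -0.1 8.2 0 -1; 0.1 -0.1 8.2 0 -1; 0.1 -0.1 8.2 0 -1",
  force=25,
)

```text
time_s: 27.4
position: [0.4987, 0.0464, 0.034]
tool_rot: [[-0.987, 0.159, 0.003], [0.159, 0.987, -0.0], [-0.003, 0.0, -1.0]]
ft_force: [0.1, 1.1, 7.0]
grip_width: 0.0589
gripper_force: 27.5
```

>>> move_arm(
  series="0 0 -0.5 0 -1; 0 0 -3 0 -1; 0 0 -8 0 -1; 0 0 -9 0 -1; 0 0 -9 0 -1; 0 0 -9 0 -1",
)

```text
time_s: 28.15
position: [0.4971, 0.0464, 0.1214]
tool_rot: [[-0.987, 0.159, -0.002], [0.159, 0.987, 0.0], [0.002, -0.0, -1.0]]
ft_force: [1.2, -0.1, -0.6]
grip_width: 0.059
gripper_force: 27.8
```

```bash
python3 go.py 538 -252.8 120 88.1
python3 - <<'E'
from fit import *
for c in("top","side"):
    d=optics.get_image(c);print(spotter.mark_of("panel",c)[:1])
    if c=="side": cv2.imwrite("pics/s6.png",cv2.resize(d["pixels"][120:260,270:430],None,fx=4,fy=4))
E
```

```text
t 28.15 p [497.1  46.4 121.4] head 80.83 w 59.0 F [ 1.2 -0.1 -0.6] grip 27.8 q [ -8.  23.  92.  -0.  65. -89.]
-> [538.0, -252.8, 120.0, 88.1] [ -8.81 -28.89   0.12] turn -7.3
[{'point': [0.5009, 0.0441, 0.1251], 'score': 0.54}]
[{'point': [0.4979, 0.0449, 0.127], 'score': 0.56}]
```

View pics/s6.png

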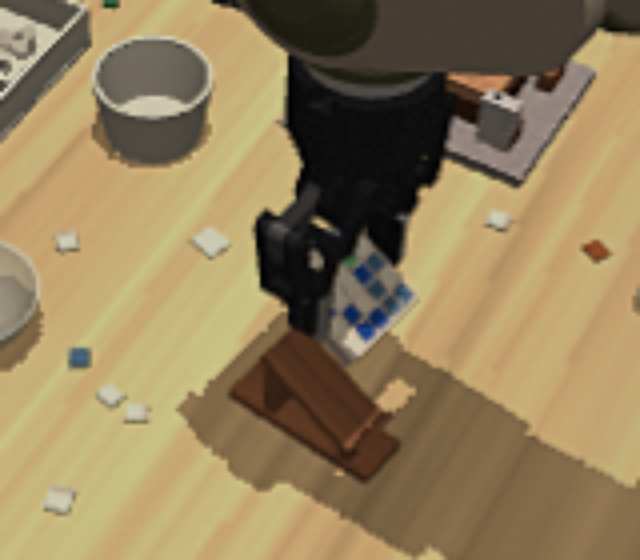

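The panel is held tilted as expected (crop 330–415, 240–360). I'll turn it half round so its low edge faces the +x fence. Flattening it will then push the spacer into that fence.

>>> move_arm(
  series="-1 -3 0 5 -1; -9.9 -28.9 0 85 -1; -9.9 -28.9 0 85 -1; -9.9 -28.9 0 85 -1; -9.9 -28.9 0 85 -1; -9.9 -28.9 0 85 -1; -9.9 -28.9 0 85 -1; -9.9 -28.9 0 85 -1",
)

```text
time_s: 29.35
position: [0.5492, -0.2551, 0.1217]
tool_rot: [[-0.004, 1.0, -0.001], [1.0, 0.004, 0.001], [0.001, -0.001, -1.0]]
ft_force: [0.1, -0.3, -0.3]
grip_width: 0.0591
gripper_force: 27.8
```

```bash
python3 go.py 549 -254.8 120 -91.9
```

```text
t 29.35 p [ 549.2 -255.1  121.7] head 0.24 w 59.1 F [ 0.1 -0.3 -0.3] grip 27.8 q [-36.  33.  75.   0.  73. -36.]
-> [549.0, -254.8, 120.0, -91.9] [ 0.03 -0.02  0.17] turn 92.1
```

>>> move_arm(
  series="0 0 0 92 -1; 0 0 0 92 -1; 0 0 0 92 -1; 0 0 0 92 -1; 0 0 0 92 -1; 0 0 0 92 -1; 0 0 0 92 -1; 0 0 0 92 -1",
)

```text
time_s: 30.35
position: [0.5493, -0.2546, 0.1218]
tool_rot: [[0.997, 0.076, -0.001], [0.076, -0.997, 0.001], [-0.001, -0.001, -1.0]]
ft_force: [-0.3, -0.2, -0.7]
grip_width: 0.0591
gripper_force: 27.8
```

```bash
python3 go.py 549 -254.8 60 -91.9
```

```text
t 30.35 p [ 549.3 -254.6  121.8] head -85.66 w 59.1 F [-0.3 -0.2 -0.7] grip 27.8 q [-36.  33.  75.  -0.  73.  50.]
-> [549.0, -254.8, 60.0, -91.9] [-0.03  0.02  6.18] turn 6.2
```

>>> move_arm(
  series="0 0 0 6.2 -1; 0 0 3 6.2 -1; 0 0 5.5 6.2 -1; 0 0 6.2 6.2 -1; 0 0 6.2 6.2 -1; 0 0 6.2 6.2 -1",
  force=20,
)

```text
time_s: 31.1
position: [0.5499, -0.255, 0.0615]
tool_rot: [[1.0, -0.026, 0.001], [-0.026, -1.0, -0.001], [0.001, 0.001, -1.0]]
ft_force: [-0.1, -0.0, -1.1]
grip_width: 0.0591
gripper_force: 27.7
```

>>> move_arm(
  series="0 0 0.3 0 -1; 0 0 0.5 0 -1; 0 0 0.7 0 -1; 0 0 0.7 0 -1; 0 0 0.7 0 -1",
)

```text
time_s: 31.72
position: [0.5495, -0.2547, 0.0537]
tool_rot: [[1.0, -0.026, 0.0], [-0.026, -1.0, -0.0], [0.0, 0.0, -1.0]]
ft_force: [-1.1, 0.1, 0.9]
grip_width: 0.0592
gripper_force: 28.0
```

```bash
python3 go.py 549 -254.8 40 -91.9
```

```text
t 31.73 p [ 549.5 -254.7   53.7] head -91.51 w 59.2 F [-1.1  0.1  0.9] grip 28.0 q [-36.  37.  79.   0.  64.  55.]
-> [549.0, -254.8, 40.0, -91.9] [-0.04  0.01  1.37] turn 0.4
```

>>> move_arm(
  series="0 0 0.1 0.4 -1; 0 0 0.2 0.4 -1; 0 0 0.3 0.4 -1; 0 0 0.4 0.4 -1; 0 0 0.4 0.4 -1",
)

```text
time_s: 32.35
position: [0.5489, -0.2548, 0.0509]
tool_rot: [[0.999, -0.033, -0.001], [-0.033, -0.999, -0.001], [-0.001, 0.001, -1.0]]
ft_force: [-8.7, 2.0, 13.9]
grip_width: 0.0588
gripper_force: 29.8
```

>>> move_arm(
  series="-0.1 0 0.1 0 -1; -0.15 0 0.2 0 -1; -0.2 0 0.3 0 -1; -0.2 0 0.3 0 -1; -0.2 0 0.3 0 -1",
)

```text
time_s: 32.98
position: [0.5474, -0.2547, 0.0478]
tool_rot: [[0.999, -0.033, 0.001], [-0.033, -0.999, -0.001], [0.001, 0.001, -1.0]]
ft_force: [-4.8, 1.7, 11.2]
grip_width: 0.0593
gripper_force: 30.5
```

>>> move_arm(
  series="-0.1 0 0.2 0 -1; -0.15 0 0.3 0 -1; -0.2 0 0.4 0 -1; -0.2 0 0.4 0 -1; -0.2 0 0.4 0 -1",
)

```text
time_s: 33.6
position: [0.5456, -0.2547, 0.0438]
tool_rot: [[0.999, -0.033, 0.001], [-0.033, -0.999, -0.001], [0.001, 0.001, -1.0]]
ft_force: [-3.6, 1.9, 10.8]
grip_width: 0.0591
gripper_force: 31.5
```

```bash
python3 - <<'E'
from fit import *
d=optics.get_image("side");cv2.imwrite("pics/s7.png",cv2.resize(d["pixels"][85:185,330:450],None,fx=6,fy=6,interpolation=cv2.INTER_CUBIC))
E
python3 go.py
```

```text
t 33.65 p [ 545.6 -254.7   43.8] head -91.91 w 59.4 F [-4.2  2.1 10.7] grip 31.5 q [-36.  38.  80.  -0.  62.  56.]
```

View pics/s7.png

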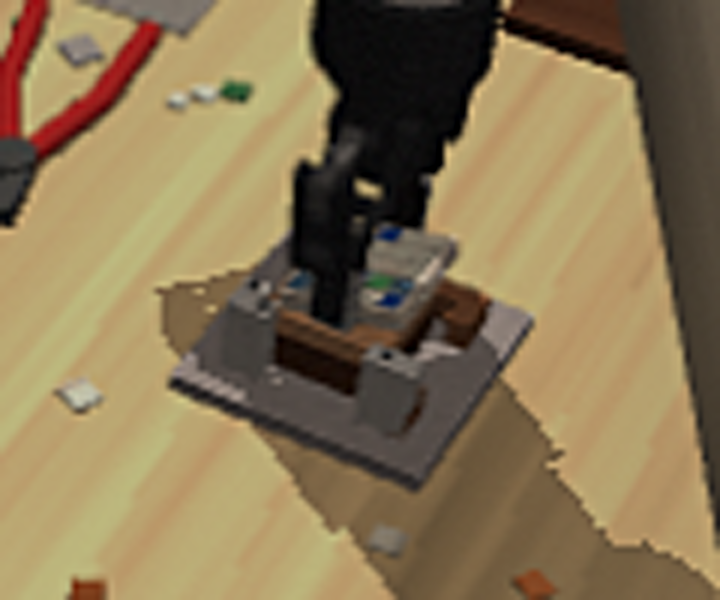

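The panel is pivoting towards flat on the cork (crop 360–455, 230–330), with its −x edge still raised. Continuing down.

>>> move_arm(
  series="-0.05 0 0.15 0 -1; -0.1 0 0.3 0 -1; -0.1 0 0.4 0 -1; -0.1 0 0.45 0 -1; -0.1 0 0.45 0 -1",
)

```text
time_s: 34.28
position: [0.5443, -0.2547, 0.0391]
tool_rot: [[0.999, -0.033, 0.0], [-0.033, -0.999, -0.001], [0.0, 0.001, -1.0]]
ft_force: [-5.5, 1.6, 10.5]
grip_width: 0.0591
gripper_force: 32.6
```

>>> move_arm(
  series="0 0 0.1 0 -1; 0 0 0.2 0 -1; 0 0 0.2 0 -1; 0 0 0.2 0 -1",
)

```text
time_s: 34.78
position: [0.5441, -0.2547, 0.0373]
tool_rot: [[0.999, -0.033, -0.0], [-0.033, -0.999, -0.001], [-0.0, 0.001, -1.0]]
ft_force: [-7.9, 1.5, 11.7]
grip_width: 0.0592
gripper_force: 34.4
```

>>> move_arm(
  series="0.1 -0.1 -0.05 0 -1; 0.2 -0.2 -0.05 0 -1; 0.3 -0.3 -0.05 0 -1; 0.45 -0.3 -0.05 0 -1; 0.45 -0.3 -0.05 0 -1; 0.45 -0.3 -0.05 0 -1",
)

```text
time_s: 35.52
position: [0.5486, -0.2526, 0.0374]
tool_rot: [[0.999, -0.033, -0.0], [-0.033, -0.999, -0.002], [-0.0, 0.002, -1.0]]
ft_force: [-6.9, -3.4, 8.5]
grip_width: 0.0593
gripper_force: 32.9
```

```bash
python3 - <<'E'
from fit import *
d=optics.get_image("side");cv2.imwrite("pics/s8.png",cv2.resize(d["pixels"][105:175,350:440],None,fx=8,fy=8,interpolation=cv2.INTER_CUBIC))
E
python3 go.py
```

```text
t 35.58 p [ 548.6 -252.6   37.4] head -91.91 w 59.4 F [-6.1 -2.8  8.3] grip 32.9 q [-36.  38.  80.  -0.  62.  56.]
```

View pics/s8.png

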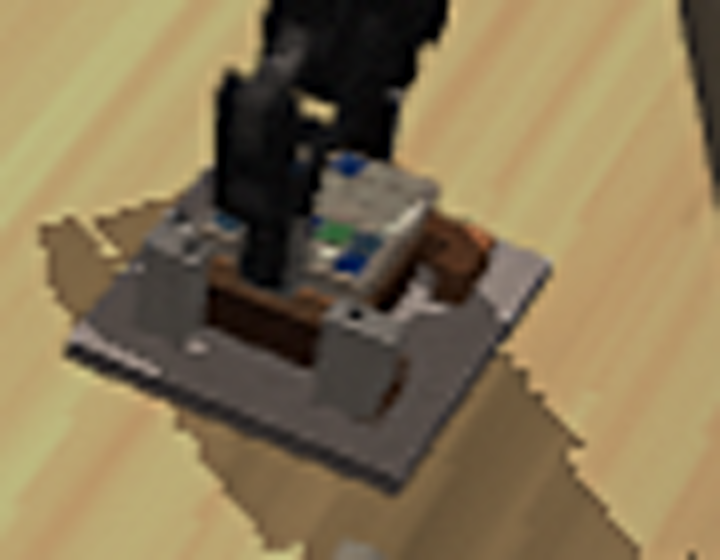

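The panel now looks nearly flat (crop 310–435, 160–290). I'll press a bit more to check that, and push a little further towards the fences.

>>> move_arm(
  series="0.1 -0.1 0.1 0 -1; 0.1 -0.1 0.2 0 -1; 0.1 -0.1 0.2 0 -1; 0.1 -0.1 0.2 0 -1",
)

```text
time_s: 36.08
position: [0.5497, -0.2527, 0.0365]
tool_rot: [[0.999, -0.034, 0.001], [-0.034, -0.999, -0.004], [0.001, 0.004, -1.0]]
ft_force: [-9.7, -5.0, 14.7]
grip_width: 0.0591
gripper_force: 34.3
```

>>> move_arm(
  series="0.1 0 -0.2 0 -1; 0.2 -0.05 -0.2 0 -1; 0.3 -0.1 -0.2 0 -1; 0.3 -0.1 -0.2 0 -1; 0.3 -0.1 -0.2 0 -1",
)

```text
time_s: 36.7
position: [0.5512, -0.2524, 0.037]
tool_rot: [[0.999, -0.033, -0.004], [-0.033, -0.999, -0.004], [-0.004, 0.004, -1.0]]
ft_force: [-14.4, -11.9, 6.3]
grip_width: 0.0592
gripper_force: 33.2
```

>>> move_arm(
  series="-0.1 0.1 0 0 -1; -0.1 0.1 0 0 -1; -0.1 0.1 0 0 0.8; -0.1 0.1 0 0 0.8; -0.1 0.1 0 0 0.8; -0.1 0.1 0 0 0.8; -0.1 0.1 0 0 0.8",
)

```text
time_s: 37.58
position: [0.5521, -0.2507, 0.0365]
tool_rot: [[0.999, -0.033, 0.0], [-0.033, -0.999, -0.0], [0.0, 0.0, -1.0]]
ft_force: [-1.5, -1.0, 0.3]
grip_width: 0.0769
gripper_force: 0.0
```

>>> move_arm(
  series="0 0 -1 0 0.8; 0 0 -4 0 0.8; 0 0 -8 0 1; 0 0 -8 0 1; 0 0 -8 0 1",
)

```text
time_s: 38.2
position: [0.5519, -0.2506, 0.1165]
tool_rot: [[0.999, -0.033, -0.0], [-0.033, -0.999, 0.0], [-0.0, -0.0, -1.0]]
ft_force: [0.8, -0.0, -0.1]
grip_width: 0.0856
gripper_force: 0.0
```

>>> move_arm(
  series="-2 -18 0 0 -1; -2 -18 0 0 -1; -2 -18 0 0 -1; -2 -18 0 0 -1; -2 -18 0 0 -1; -2 -18 0 0 -1",
)

```text
time_s: 38.95
position: [0.5382, -0.0714, 0.1161]
tool_rot: [[0.999, -0.035, -0.001], [-0.035, -0.999, 0.0], [-0.001, -0.0, -1.0]]
ft_force: [-0.5, 0.5, -0.3]
grip_width: 0.0003
gripper_force: 0.0
```

```bash
python3 - <<'E'
from fit import *
d=optics.get_image("top");a=cv2.resize(d["pixels"][165:245,405:485],None,fx=5,fy=5,interpolation=cv2.INTER_CUBIC)
e=optics.get_image("side");b=cv2.resize(e["pixels"][105:185,345:425],None,fx=5,fy=5,interpolation=cv2.INTER_CUBIC)
for t,bx in(("panel",sq(10,42)),("spacer",sq(12,30))):
    for k in("top","side"): fit(t,bx,[.5483,-.2526,np.radians(-1.9)],near=0,cams=(k,))
cv2.imwrite("pics/tb9.png",np.hstack([a,b]))
E
python3 go.py 545.5 -255.5 60 -91.9
```

```text
panel ['top'] [ 548.8 -250.6   -2.5] err px 62.2 of 695.0
panel ['side'] [ 546.2 -251.1   12.9] err px 77.1 of 350.0
spacer top none
spacer side none
t 39.45 p [538.1 -70.3 116.6] head -91.91 w 0.0 F [0.  0.6 1.3] grip 0.0 q [-20.  27.  86.  -0.  67.  72.]
-> [545.5, -255.5, 60.0, -91.9] [ 1.36 18.48  5.66] turn -0.0
```

View pics/tb9.png

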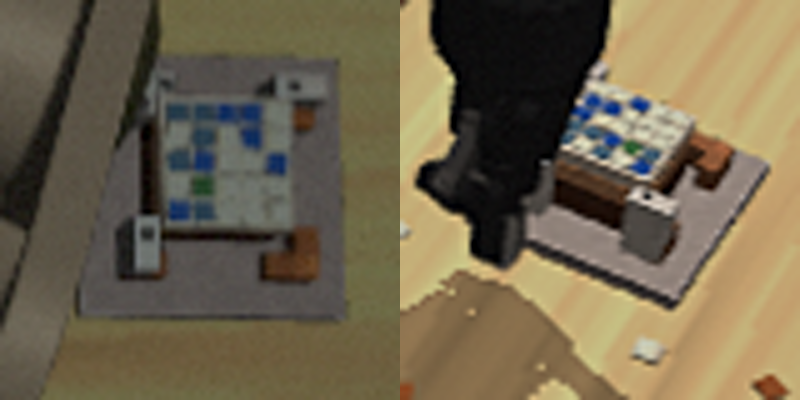

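The panel lies flat, mosaic up, against both fences (left half 163–293, 97–228). The panel and block fits agree within 0.2 mm, so the remaining step is the bedding press with shut fingers.

>>> move_arm(
  series="1.6 18.2 0 0 -1; 1.6 18.2 0 0 -1; 1.6 18.2 0 0 -1; 1.6 18.2 0 0 -1; 1.6 18.2 0 0 -1; 1.6 18.2 4 0 -1; 1.6 18.2 5.8 0 -1; 1.6 18.2 5.8 0 -1",
)

```text
time_s: 40.45
position: [0.5477, -0.2509, 0.0576]
tool_rot: [[0.999, -0.032, -0.002], [-0.032, -0.999, 0.002], [-0.002, -0.002, -1.0]]
ft_force: [0.5, 0.1, -0.3]
grip_width: -0.0001
gripper_force: 0.0
```

```bash
python3 go.py 548.3 -252.6 52 -91.9
```

```text
t 40.45 p [ 547.7 -250.9   57.6] head -91.81 w -0.1 F [ 0.5  0.1 -0.3] grip 0.0 q [-36.  37.  79.   0.  64.  56.]
-> [548.3, -252.6, 52.0, -91.9] [0.07 0.17 0.56] turn 0.1
```

>>> move_arm(
  series="0 0.1 0 0 -1; 0 0.1 0.3 0 -1; 0 0.1 0.5 0 -1; 0 0.1 0.7 0 -1; 0 0.1 0.7 0 -1; 0 0.1 0.7 0 -1",
)

```text
time_s: 41.2
position: [0.5481, -0.2537, 0.0521]
tool_rot: [[0.999, -0.033, 0.0], [-0.033, -0.999, -0.0], [0.0, 0.0, -1.0]]
ft_force: [-2.7, 0.1, 5.6]
grip_width: 0.0002
gripper_force: 2.7
```

Contact at 5.6 N; I'll take it to about 17 N and hold.

>>> move_arm(
  series="0 0 0.1 0 -1; 0 0 0.2 0 -1; 0 0 0.2 0 -1; 0 0 0.2 0 -1; 0 0 0.2 0 -1; 0 0 0.2 0 -1; 0 0 0.2 0 -1; 0 0 0.2 0 -1",
)

```text
time_s: 42.2
position: [0.5481, -0.2538, 0.052]
tool_rot: [[0.999, -0.033, 0.001], [-0.033, -0.999, -0.001], [0.001, 0.001, -1.0]]
ft_force: [-6.5, 4.0, 20.5]
grip_width: -0.0
gripper_force: 10.3
```

>>> move_arm(
  series="0 0 -0.2 0 -1; 0 0 -1 0 -1; 0 0 -6 0 -1; 0 0 -8 0 -1; 0 0 -8 0 -1",
)

```text
time_s: 42.82
position: [0.5485, -0.254, 0.1309]
tool_rot: [[0.999, -0.033, 0.003], [-0.033, -0.999, -0.002], [0.003, 0.002, -1.0]]
ft_force: [0.5, -0.6, -1.1]
grip_width: -0.0002
gripper_force: 0.0
```

>>> move_arm(
  series="-5 -25 -4 0 -1; -5 -25 -4 0 -1; -5 -25 -4 0 -1; -5 -25 -4 0 -1; -5 -25 -4 0 -1; -5 -25 -4 0 -1; -5 -25 -4 0 -1; -5 -25 -4 0 -1",
)

```text
time_s: 43.82
position: [0.5065, -0.0032, 0.169]
tool_rot: [[0.999, -0.035, -0.001], [-0.035, -0.999, 0.0], [-0.001, -0.0, -1.0]]
ft_force: [-0.0, -0.2, 0.8]
grip_width: -0.0001
gripper_force: 0.0
```

```bash
python3 - <<'E'
from fit import *
for k in("top","side"):
    for t,bx in(("panel",sq(10,42)),("jig",jig()+[box(-26.5,33.5,-26.5,33.5,10,52)])):
        p=[.5483,-.2526] if t=="panel" else [.545,-.254]
        fit(t,bx,[*p,np.radians(-1.9)],near=0,cams=(k,))
# gap check: grey profile across the +y fence/panel edge, jig x rows between the posts and at -x-side post
d=optics.get_image("top")
g=cv2.cvtColor(d["pixels"],cv2.COLOR_BGR2GRAY).astype(np.float32)
t=np.radians(-1.9)
c=np.array([548.3,-250.6]);ex=np.array([np.cos(t),np.sin(t)]);ey=np.array([-ex[1],ex[0]])
def prof(ax,oth,rng):
    out=[]
    for s in np.arange(24,34.1,1):
        v=[]
        for o in np.linspace(*rng,9):
            w=c+ax*s+oth*o
            q=cv2.projectPoints(np.array([[*w/1e3,.052]]).reshape(1,3),d["rvec"],d["tvec"],d["camera_matrix"],d["dist"])[0].ravel()
            v.append(cv2.getRectSubPix(g,(1,1),tuple(map(float,q)))[0,0])
        out.append(int(np.mean(v)))
    return out
for n,a,b in(("+y",ey,ex),("-y",-ey,ex),("+x",ex,ey),("-x",-ex,ey)):
    print(n,"lo",prof(a,b,(-24,-8)),"hi",prof(a,b,(8,20)))
E
python3 go.py
```

```text
panel ['top'] [ 548.8 -251.1   -1.3] err px 37.6 of 729.0
jig ['top'] [ 544.5 -254.4   -2.1] err px 892.8 of 1985.0
panel ['side'] [ 544.2 -250.     2.9] err px 124.8 of 310.0
jig ['side'] [ 544.8 -253.5   -1.8] err px 984.6 of 697.0
+y lo [84, 83, 84, 86, 77, 67, 56, 43, 33, 26, 20] hi [96, 93, 86, 83, 86, 90, 72, 54, 42, 33, 26]
-y lo [103, 103, 104, 105, 99, 92, 86, 81, 78, 78, 78] hi [106, 106, 106, 105, 102, 91, 80, 70, 61, 59, 60]
+x lo [74, 75, 79, 84, 87, 82, 76, 66, 56, 53, 55] hi [59, 63, 74, 85, 87, 89, 84, 76, 74, 76, 77]
-x lo [104, 104, 104, 102, 95, 88, 73, 57, 45, 33, 30] hi [59, 59, 66, 80, 88, 80, 72, 54, 37, 26, 16]
t 44.27 p [506.4  -2.2 169.6] head -91.91 w -0.3 F [ 0.8 -0.  -0.6] grip 0.0 q [-14.  21.  87.   0.  72.  78.]
```

```bash
python3 -c "
from rig import order
print(order.close_job())"
```

```text
the job is handed in; nothing more can be done
None
```

The plaque is built in the pocket (block, then cork spacer, then panel with its mosaic face up), each layer pushed against both fences and released. The stack was bedded with up to about 20 N for over half a second, and the job was handed in at about 44 s. The last camera fit put the panel within about 0.5 mm of touching both fences. I viewed 11 pictures, one over the limit of 10.

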